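Nudge an adapter plate onto its locating pins

ROBOT

A 6-joint arm with a two-finger parallel gripper is mounted at the origin on a cart in front of the work surface, level with it; the furniture and walls round the work are solid. World frame = base frame: x ahead of the robot, y to its left, z up, the work surface at z = 0. Lengths are in mm, angles in rad, forces in N, time in s.
With the tool pointing down it reaches from about 325 to 900 mm from the base axis. Payload 6.1 kg.
Tool frame: the origin (TCP) lies between the finger pads; the fingertips stand 8 mm ahead of it and the grasp point (between the pads) lies 11 mm behind it; z points along the fingers, y is the line along which they close (so a half turn about z gives the same grasp; the last joint's range is limited). The gripper opens to 87 mm and grips with 3 to 60 N. Pads are 19 mm wide; open, the fingers measure 117 mm over their backs; the gripper's body (75 mm by 190 mm) begins 51 mm behind the grasp point.
Start: joints at [1.161, 0.22, 1.526, -0, 1.395, -0.126], TCP at [175.002, 599.992, 230.538] pointing down, gripper open.
Joint ranges: [-2.98, 2.98], [-0.91, 2.08], [0.09, 2.57], [-1.24, 4.39], [0.2, 2.65], [-2.68, 2.68]. Speed limits (rad/s): [2.57, 2.57, 3.01, 3.14, 3.14, 3.14].

INTERFACE

Orientations are given as a unit quaternion [x, y, z, w].
In Python, from rig import robot, eyes gives the robot as it stands.
- The arm moves only by the tool step_arm, never from a script. Its argument "rows" is one flat list of numbers, 7 for each row, row after row: the shift along the tool's x, y, z normalised to -1 to 1, where 1 is 0.2 m, then the turn, a rotation vector about the tool's x, y, z normalised to -1 to 1, where 1 is 360 degrees, then the opening, from 0 (shut) to 1 (fully open). A call has 1 to 12 rows; each row is the pose to reach, as a shift and turn from the pose commanded when the call began, along the tool's axes at that moment, turning the shorter way round; what a row does not reach only later rows make up. A row lasts 1/10 s, in which the tool goes at most 50 mm and 8.59 degrees, less where a joint would pass 70% of its speed; a pose out of reach is approached as far as the arm can. A call with a number of a shift or a turn outside -1 to 1 is refused whole. A call with a gripper value outside its range is refused whole. The fingers move at their own pace and stop on an object; the grip force is fixed at half the most. Time passes only in rows, so rows that repeat a pose let the fingers close. It gives the time, the measured TCP pose, the force, the opening and the grip force at its end, in the units of the state.
- robot.sense(): the state, without advancing time (a new reading comes with each control period).
- eyes.snapshot(name): name is "side" or "top"; returns the picture (420x560x3 uint8, red, green, blue); there is no depth.
- eyes.get_calibration(name): a dict with "camera_matrix" (3x3 intrinsics, pixels), "R" (3x3) and "t" (3): a world point X has camera coordinates R X + t. Camera axes: x right, y down, z forward; pixel columns grow to the right and rows downward; lengths in mm; the calibration is good to about 2 mm. A picture is of the moment at which its call begins. get_calibration takes no time and is no camera call.
- robot.close_job(): hands the job in; it is judged then, once.
The state is a dict: "time": time; "joint_positions": joint angles; "qd": joint speeds; "joint_torque": joint torques, N m; "position": TCP position; "eef_rot": TCP orientation; "contact_force": force on the tool from outside, world axes, zero at the start; "wrist_torque": the same for the moment, N m; "width": finger opening in mm; "grasp_force": force on a finger pad.
Only numpy, scipy, OpenCV 4.12 (cv2) and the standard library are available. Lean on these libraries where they do the work, as an engineer would, in place of code of your own. Each camera call takes 0.05 s, during which the arm holds its last target. There are 200 camera calls.

TASK

The metal adapter plate lies askew on its low docking base, propped up by the base's two locating pins. Without gripping or lifting it, gently nudge the plate sideways with the fingertips until its two holes drop over the two pins and it sits fully down and flat on the base, then move the hand clear. Leave the things standing around it where they are.

Things in the scene. Friction and masses are not known exactly. Their poses are not given: they have to be found in the camera images.
- dock: The docking base, fixed to the worktop: a low flat block, black below and grey on top, 230 mm along its x, 200 mm along its y, 20 mm high (top face 20 mm above the worktop). Origin: on the worktop at the underside, 20 mm in +x of the block's middle, so the block spans x -135 to +95 and y -100 to +100 mm. z up; x points roughly away from the robot (within 20 degrees).
- pin0 (a point): Foot of the left locating pin, on the top face of the dock at x +20, y +50 mm of the dock's frame. Both pins are fixed steel studs of 12 mm diameter standing 7 mm above the top face, the last 2.5 mm tapering to 7 mm diameter.
- pin1 (a point): Foot of the right locating pin, on the top face of the dock at x +20, y -50 mm of the dock's frame.
- plate: Loose adapter plate, bare aluminium, about 0.6 kg: a shallow tray 140 mm along its x, 150 along its y, floor 10 mm thick, all round it a rim 6 mm wide whose top is 22 mm above the underside (upright outer faces, good to push on). Origin: centre of the underside. Seated, its origin is 20 mm straight above the dock's origin, axes parallel. It slides with friction and stays where left.
- hole0 (a point): Centre of the plate's left hole, at the underside: a round through hole of 15.5 mm diameter at x +20, y +50 mm of the plate. It belongs over pin0.
- hole1 (a point): Centre of the plate's right hole, at the underside: a through slot 15.5 mm in x by 21 mm in y at x +20, y -50 mm of the plate. It belongs over pin1.
- near_rim (a point): Middle of the outer face of the plate's near edge (its -x edge), 12 mm above the underside. At the start the plate lies about 17 to 40 mm short of its place (towards -x of the dock), up to 20 mm off in y, turned up to 0.12 rad; this edge rests on the dock, the far part on the pin tops, so it leans by about 0.06 rad. The holes come down 7 mm when they drop over the pins.
- vial: Bystander: glass vial with black cap, 27 mm wide, 60 mm high, left of the dock. Origin at the centre of its underside.
- tube: Bystander: standing capped centrifuge tube, 34 mm wide, 116 mm high, to the left of the dock and vial. Origin at the centre of its underside.
- dish: Bystander: round shallow dish, 56 mm wide, 14 mm high, right of the dock. Origin at the centre of its underside.
- lab_timer: Bystander: flat digital timer, 60 x 66 x 18 mm, lying right of the dock's near corner. Origin at the centre of its underside.
- tip_box_a: Bystander: pipette tip box, 75 x 118 mm, 88 mm high, to the right near the front edge of the worktop. Origin at the centre of its underside.
- media_bottle: Bystander: square plastic bottle with white cap, 56 mm wide, 114 mm high, far right near the front edge. Origin at the centre of its underside.

How it is judged:
By the outcome, as a careful person would: the job done as asked, in the order asked, and still so for the second after the job is handed in, with the robot touching nothing.
It also fails if it takes over 72 s, if anything falls off the work surface, if the arm or the gripper's body presses on something with over 40 N, if the wrist force passes 120 N, or if a joint passes its speed limit or range.

## Working session

There is one attempt and no reset: what is moved stays moved. The work goes in short steps, Python scripts to look and compute and a tool call to move; the robot and the scene stay as the last step left them, time stands still between calls to the robot, and variables do not carry over. Pictures are saved under pics/ and viewed, at most 10 in all, crops included, and the job is handed in when it is done.

Besides the shell and the picture viewer there is one more tool, called after "Emit:" in YAML: its name, and indented under it one key for each argument. step_arm: Moves the arm, as the interface text tells. Scaled input: -1 to 1 covers 0.2 m each way for a shift and 360 degrees each way for a turn. Its arguments: {"type":"object","properties":{"rows":{"type":"array"}},"required":["rows"]}

```bash
mkdir -p pics
python3 - <<'E'
from rig import robot, eyes
import cv2,numpy as np
for n in("top","side"):
    im=eyes.snapshot(n); cv2.imwrite(f"pics/{n}0.png",im[:,:,::-1])
    c=eyes.get_calibration(n); print(n,{k:np.round(v,3).tolist() for k,v in c.items()})
s=robot.sense();print(s)
E
```

```text
top {'camera_matrix': [[492.505, 0.0, 278.152], [0.0, 492.505, 213.812], [0.0, 0.0, 1.0]], 'R': [[0.013, -1.0, -0.008], [-0.998, -0.012, -0.059], [0.059, 0.008, -0.998]], 't': [-113.784, 555.589, 1465.86]}
side {'camera_matrix': [[478.03, 0.0, 279.034], [0.0, 478.03, 204.759], [0.0, 0.0, 1.0]], 'R': [[0.863, -0.505, 0.025], [-0.167, -0.331, -0.929], [0.477, 0.797, -0.37]], 't': [-534.461, 102.742, 1121.894]}
{'time': 0.1, 'joint_positions': array([ 1.16091939e+00,  2.21180875e-01,  1.52749276e+00, -1.85938255e-05,
        1.39468033e+00, -1.26108475e-01]), 'qd': array([-9.93017253e-04, -1.93116552e-03, -1.40915999e-03, -3.74011387e-05,
        1.34789704e-03, -1.44710206e-03]), 'joint_torque': array([ 1.09247772e-03, -4.95947456e+01, -3.88520372e+01,  7.00900331e-02,
        5.15895418e-02, -1.38185970e-05]), 'position': array([174.7824557 , 599.50112296, 229.5278883 ]), 'eef_rot': array([ 1.41406986e-01,  9.89951155e-01, -8.51645334e-04, -2.24369918e-04]), 'contact_force': array([ 0.35743868, -0.46579832,  0.05459086]), 'wrist_torque': array([-0.01351987,  0.00564777,  0.02416957]), 'grasp_force': 0.0, 'width': 86.88298226726693}
```

View pics/top0.png

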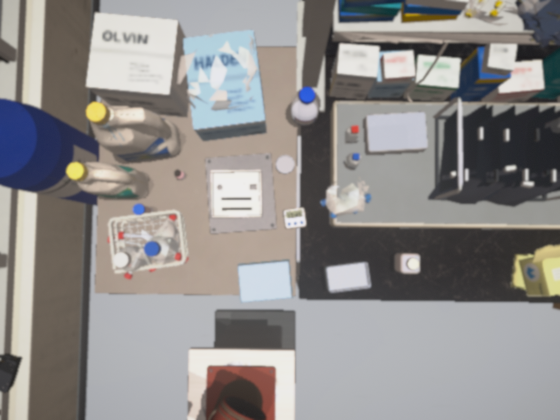

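View pics/side0.png

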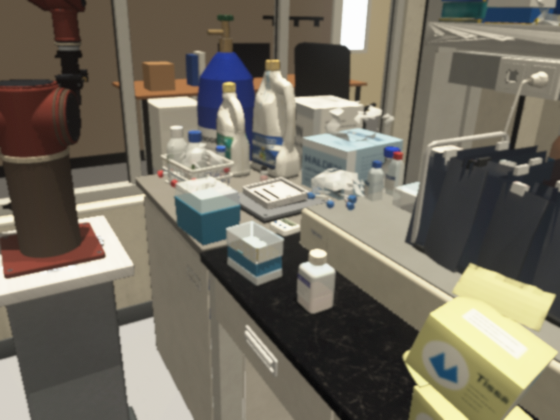

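Run:
```python
import cv2
a=cv2.imread("pics/top0.png")[145:245,165:310]; cv2.imwrite("pics/tc0.png",cv2.resize(a,None,fx=5.5,fy=5.5,interpolation=cv2.INTER_CUBIC))
b=cv2.imread("pics/side0.png")[165:245,220:330]; cv2.imwrite("pics/sc0.png",cv2.resize(b,None,fx=7,fy=7,interpolation=cv2.INTER_CUBIC))
```

```text
(no output)
```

View pics/tc0.png

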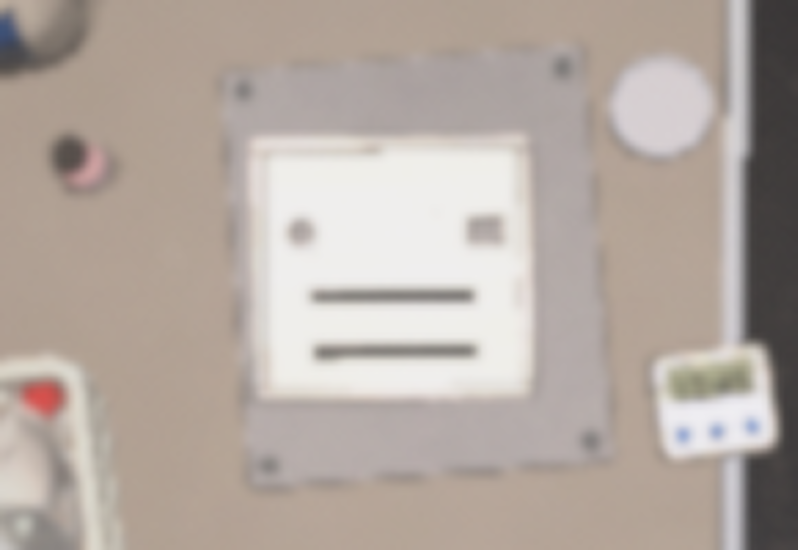

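View pics/sc0.png

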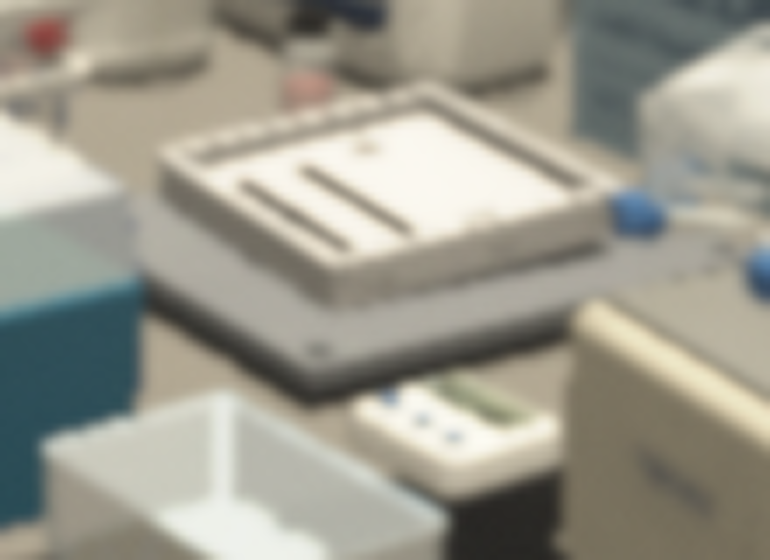

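```bash
cat > h.py <<'E'
import numpy as np
from rig import robot, eyes
from scipy.optimize import least_squares
from scipy.spatial.transform import Rotation as Ro
C={n:eyes.get_calibration(n) for n in("top","side")}
def proj(n,X):
    c=C[n];p=np.atleast_2d(X)@np.array(c["R"]).T+np.array(c["t"]);p=p@np.array(c["camera_matrix"]).T
    return p[:,:2]/p[:,2:]
def un(px,o,f): return (np.array(px,float)+.5)/f-.5+np.array(o)
def T(p,z,L,lean=0): return Ro.from_euler('ZY',[p[2],-lean]).apply(L)+[p[0],p[1],z]
DC=np.array([[95,100,20],[95,-100,20],[-135,-100,20],[-135,100,20.]])
PC=np.array([[70,75,22],[70,-75,22],[-70,-75,22],[-70,75,22],[20,50,10],[20,-50,10.]])
def fit(L,z,obs,lean=0,n="top",x0=(500,130,0)):
    r=least_squares(lambda p:(proj(n,T(p,z,L,lean))-obs).ravel(),x0,x_scale=[1,1,.01])
    return r.x,r.fun.reshape(-1,2)
def rel(d,p):
    v=p[:2]-d[:2];c,s=np.cos(d[2]),np.sin(d[2]);return [c*v[0]+s*v[1],-s*v[0]+c*v[1],p[2]-d[2]]
def ground(n,px,z):
    c=C[n];d=np.array(c["R"]).T@np.linalg.inv(c["camera_matrix"])@np.array([*px,1]);o=-np.array(c["R"]).T@np.array(c["t"])
    return o+d*(z-o[2])/d[2]
E
python3 - <<'E'
from h import *
np.set_printoptions(precision=2,suppress=True)
o=(165,145)
d,r=fit(DC,0,un([[226,72],[580,46],[612,460],[250,488]],o,5.5));print("dock",d);print(r)
lean=.06
P=un([[248,137],[530,135],[533,397],[258,400],[301,232],[485,230]],o,5.5)
p,r=fit(PC,20+70*lean,P,lean);print("plate",p);print(r,rel(d,p))
print(proj("side",T(d,0,DC)),proj("side",T(p,24.2,PC,lean)))
for nm,q,z in(("vial",(69,152),60),("dish",(660,107),14),("timer",(715,403),18)): print(nm,ground("top",un(q,o,5.5),z))
print("near_rim",T(p,24.2,[[-70,0,12]],lean))
E
```

```text
dock [638.41   9.38   0.09]
[[-0.86 -0.15]
 [ 0.72 -0.29]
 [ 0.44  0.32]
 [-0.31  0.11]]
plate [616.11  18.84   0.03]
[[ 0.46  0.41]
 [-0.11 -0.06]
 [ 0.09 -0.33]
 [-0.6  -0.08]
 [ 0.05  0.12]
 [ 0.12 -0.06]] [np.float64(-21.406952801693958), np.float64(11.33591748434273), np.float64(-0.0575951007001899)]
[[288.8  181.39]
 [329.19 200.38]
 [263.9  216.75]
 [226.85 194.37]] [[281.29 176.17]
 [308.84 190.61]
 [267.39 201.65]
 [241.95 185.65]
 [271.95 185.44]
 [289.78 195.59]]
vial [673.1  191.25  60.  ]
dish [ 708.41 -124.33   14.  ]
timer [ 545.28 -156.3    18.  ]
near_rim [[545.54  16.84  31.98]]
```

```bash
cat >> h.py <<'E'
D=np.array([638.41,9.38,0.09])
def dw(x,y): return (T(D,0,[[x,y,0]])[0])[:2]
def plan(cmd,tgt):
    "cmd/tgt: x,y,z,angle of tool y (deg)"
    a=np.radians(cmd[3]);ty=np.array([np.cos(a),np.sin(a)]);tx=np.array([-ty[1],ty[0]])
    v=np.array(tgt[:2])-cmd[:2]
    return np.round([v@tx/200*1,v@ty/200,-(tgt[2]-cmd[2])/200,0,0,-(tgt[3]-cmd[3])/360],4)
E
python3 - <<'E'
from h import *
np.set_printoptions(precision=4,suppress=True)
o=(165,145)
d,r=fit(DC,0,un([[226,72],[580,46],[612,460],[250,488]],o,5.5));print("dock",d)
for q in((90,362),(122,545)):
  for z in(0,60,100): print(q,z,ground("top",un(q,o,5.5),z))
for q in((139,210),(152,249)): print(ground("top",q,110))
s=robot.sense();R=Ro.from_quat(s["eef_rot"]).as_matrix();print(R, np.degrees(np.arctan2(R[1,1],R[0,1])))
c=[175,600,230.5,73.75]
print(plan(c,[300,300,300,40]))
print(dw(-21,112))
E
```

```text
dock [638.4068   9.3753   0.0858]
(90, 362) 0 [564.6396 189.6471   0.    ]
(90, 362) 60 [560.83   177.2566  60.    ]
(90, 362) 100 [558.2902 168.9962 100.    ]
(122, 545) 0 [463.6919 169.4872   0.    ]
(122, 545) 60 [463.9331 157.9056  60.    ]
(122, 545) 100 [464.094  150.1846 100.    ]
[557.3498 285.648  110.    ]
[447.958  245.7816 110.    ]
[[-0.96    0.28   -0.0007]
 [ 0.28    0.96   -0.0016]
 [ 0.0002 -0.0017 -1.    ]] 73.74146254416087
[-1.0198 -1.2652 -0.3475  0.      0.      0.0938]
[607.4286 119.0393]
```

Emit:
step_arm:
  rows: [-0.51, -0.63, -0.35, 0, 0, 0, 1, -0.51, -0.63, -0.35, 0, 0, 0, 1, -0.51, -0.63, -0.35, 0, 0, 0, 1, -0.51, -0.63, -0.35, 0, 0, 0, 1, -0.51, -0.63, -0.35, 0, 0, 0, 1]

```text
time: 0.6
position: [239.3, 448.9, 302.6]
eef_rot: [0.143, 0.99, 0.001, 0.001]
contact_force: [-0.3, 1.1, 1.0]
width: 87.1
grasp_force: 0.0
```

Emit:
step_arm:
  rows: [-0.51, -0.63, 0, 0, 0, 0.191, 1, -0.51, -0.63, 0, 0, 0, 0.191, 1, -0.51, -0.63, 0, 0, 0, 0.191, 1, -0.51, -0.63, 0, 0, 0, 0.191, 1, -0.51, -0.63, 0, 0, 0, 0.191, 1, -0.51, -0.63, 0, 0, 0, 0.191, 1, -0.51, -0.63, 0, 0, 0, 0.191, 1, -0.51, -0.63, 0, 0, 0, 0.191, 1, -0.51, -0.63, 0, 0, 0, 0.191, 1]

```text
time: 1.5
position: [299.9, 301.4, 299.7]
eef_rot: [0.676, 0.737, -0.001, -0.0]
contact_force: [-0.3, -0.5, 0.0]
width: 87.1
grasp_force: 0.0
```

```bash
sed -i 's/9.38,0.09\]/9.38,0.0858]/' h.py
cat >> h.py <<'E'
def st():
    s=robot.sense();R=Ro.from_quat(s["eef_rot"]).as_matrix()
    c=[*s["position"],np.degrees(np.arctan2(R[1,1],R[0,1]))]
    print("t",s["time"],"cur",np.round(c,2),"F",np.round(s["contact_force"],1),"dockframe",np.round(rel(D,np.array([c[0],c[1],np.radians(c[3])])),3))
    return c
E
python3 - <<'E'
from h import *
c=st()
m=[430,130,260,4.9]; print(plan(c,m))
print(plan(m,[*dw(-21,108),130,4.9]))
E
```

```text
t 1.5 cur [299.92 301.38 299.68   4.93] F [-0.3 -0.5  0. ] dockframe [-312.227  319.936    0.   ]
[-9.096e-01  5.744e-01  1.984e-01  0.000e+00  0.000e+00  1.000e-04]
[-0.1499  0.8816  0.65    0.      0.     -0.    ]
```

Emit:
step_arm:
  rows: [-0.91, 0.575, 0.2, 0, 0, 0, 1, -0.91, 0.575, 0.2, 0, 0, 0, 1, -0.91, 0.575, 0.2, 0, 0, 0, 1, -0.91, 0.575, 0.2, 0, 0, 0, 1, -0.91, 0.575, 0.2, 0, 0, 0, 1, -0.91, 0.575, 0.2, 0, 0, 0, 1]

```text
time: 2.1
position: [431.3, 127.8, 259.1]
eef_rot: [0.676, 0.737, -0.001, -0.001]
contact_force: [-0.1, 0.4, -0.8]
width: 87.0
grasp_force: 0.0
```

Emit:
step_arm:
  rows: [-0.15, 0.88, 0.65, 0, 0, 0, 1, -0.15, 0.88, 0.65, 0, 0, 0, 1, -0.15, 0.88, 0.65, 0, 0, 0, 1, -0.15, 0.88, 0.65, 0, 0, 0, 1, -0.15, 0.88, 0.65, 0, 0, 0, 1, -0.15, 0.88, 0.65, 0, 0, 0, 1, -0.15, 0.88, 0.65, 0, 0, 0, 1]

```text
time: 2.8
position: [607.6, 116.4, 130.2]
eef_rot: [0.675, 0.738, -0.0, -0.001]
contact_force: [-0.2, -0.3, -0.6]
width: 86.9
grasp_force: 0.0
```

Run:
```python
from h import *
import cv2
c=st(); print(plan(c,[*dw(-21,108),35,4.9]))
ims=[eyes.snapshot(n) for n in("top","side")]
a=ims[0][130:250,150:310];b=ims[1][120:240,200:340]
a=cv2.resize(a,(640,480),interpolation=2)[:,:400];b=cv2.resize(b,(400*7//6,400),interpolation=2)[:,:400]
o=np.zeros((480,800,3),np.uint8);o[:,:400]=a;o[:400,400:]=b
cv2.imwrite("pics/c1.png",o[:,:,::-1])
```

```text
t 2.8 cur [607.65 116.37 130.19   5.14] F [-0.2 -0.3 -0.6] dockframe [-2.14800e+01  1.09231e+02  4.00000e-03]
[-0.0062  0.0024  0.476   0.      0.      0.0007]
```

View pics/c1.png

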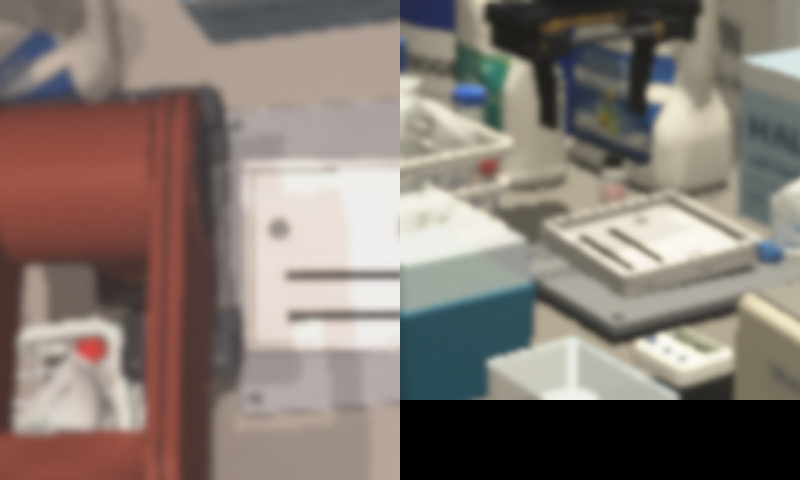

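Emit:
step_arm:
  rows: [0, 0, 0.2, 0, 0, 0, 1, 0, 0, 0.35, 0, 0, 0, 1, 0, 0, 0.35, 0, 0, 0, 1, 0, 0, 0.475, 0, 0, 0, 1, 0, 0, 0.475, 0, 0, 0, 1]

```text
time: 3.4
position: [607.2, 115.3, 35.4]
eef_rot: [0.675, 0.737, -0.001, -0.001]
contact_force: [0.6, -0.2, -0.4]
width: 86.9
grasp_force: 0.0
```

Run:
```python
from h import *
import cv2
st()
b=eyes.snapshot("side")[140:230,210:330]
cv2.imwrite("pics/c2.png",cv2.resize(b,None,fx=6,fy=6,interpolation=2)[:,:,::-1])
```

```text
t 3.4 cur [607.17 115.3   35.39   5.02] F [ 0.6 -0.2 -0.4] dockframe [-2.20470e+01  1.08211e+02  2.00000e-03]
```

View pics/c2.png

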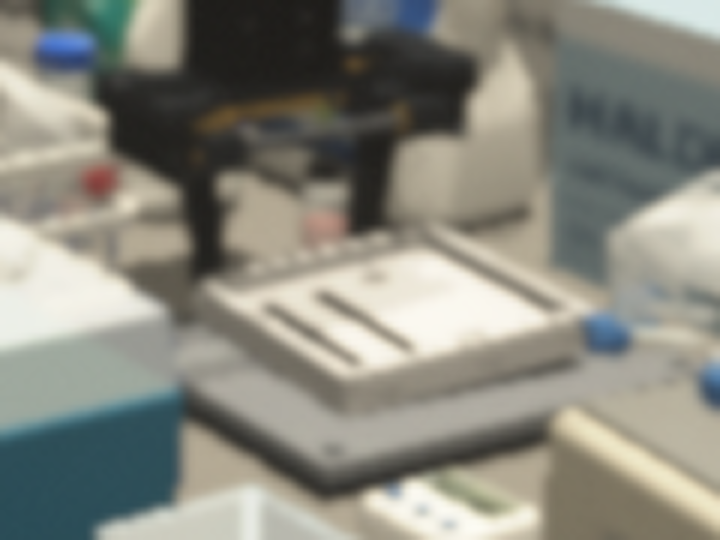

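Emit:
step_arm:
  rows: [-0.01, 0, 0, 0, 0, 0, 1, -0.02, 0, 0, 0, 0, 0, 1, -0.03, 0, 0, 0, 0, 0, 1, -0.04, 0, 0, 0, 0, 0, 1, -0.05, 0, 0, 0, 0, 0, 1]

```text
time: 3.95
position: [609.7, 106.4, 36.9]
eef_rot: [0.676, 0.737, 0.001, -0.001]
contact_force: [-2.2, 7.3, 5.8]
width: 86.9
grasp_force: 3.6
```

Emit:
step_arm:
  rows: [-0.007, 0, 0, 0, 0, 0, 1, -0.014, 0, 0, 0, 0, 0, 1, -0.021, 0, 0, 0, 0, 0, 1]

```text
time: 4.25
position: [609.9, 102.6, 36.8]
eef_rot: [0.676, 0.737, 0.001, -0.001]
contact_force: [-4.0, 6.1, 5.8]
width: 86.7
grasp_force: 3.9
```

Emit:
step_arm:
  rows: [-0.007, 0, 0, 0, 0, 0, 1, -0.014, 0, 0, 0, 0, 0, 1, -0.021, 0, 0, 0, 0, 0, 1]

```text
time: 4.55
position: [610.3, 98.6, 36.8]
eef_rot: [0.676, 0.737, 0.001, -0.001]
contact_force: [-2.0, 7.4, 5.6]
width: 86.9
grasp_force: 4.1
```

```bash
python3 -c "
from h import *
st()"
```

```text
t 4.55 cur [610.28  98.56  36.81   4.95] F [-2.   7.4  5.6] dockframe [-2.0382e+01  9.1257e+01  1.0000e-03]
```

Emit:
step_arm:
  rows: [-0.007, 0, 0, 0, 0, 0, 1, -0.014, 0, 0, 0, 0, 0, 1, -0.021, 0, 0, 0, 0, 0, 1, -0.021, 0, 0, 0, 0, 0, 1]

```text
time: 4.95
position: [611.0, 94.0, 36.7]
eef_rot: [0.676, 0.737, 0.001, -0.0]
contact_force: [-0.9, 7.0, 5.0]
width: 87.2
grasp_force: 3.4
```

Run:
```python
from h import *
import cv2
st()
im=eyes.snapshot("top");cv2.imwrite("pics/top3.png",im[:,:,::-1])
cv2.imwrite("pics/tc3.png",cv2.resize(im[145:245,165:310],None,fx=5.5,fy=5.5,interpolation=cv2.INTER_CUBIC)[:,:,::-1])
```

```text
t 4.95 cur [611.01  94.01  36.75   4.96] F [-0.9  7.   5. ] dockframe [-2.0050e+01  8.6663e+01  1.0000e-03]
```

View pics/tc3.png

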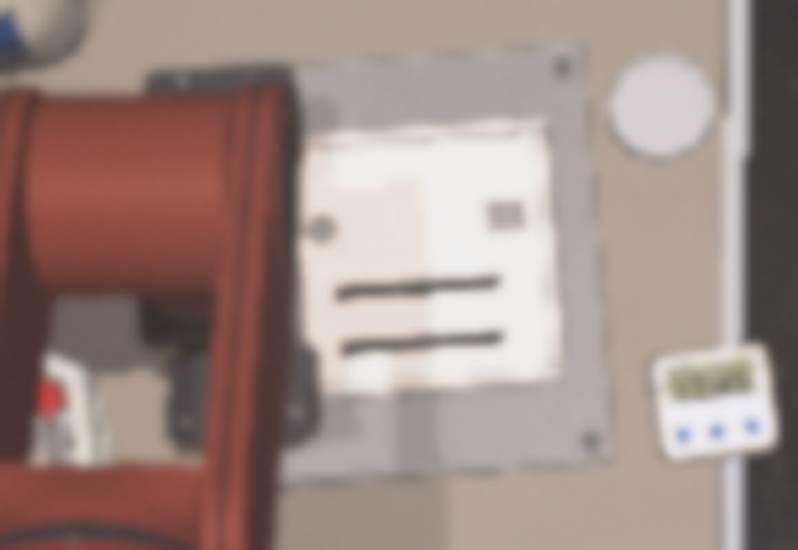

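Run:
```python
from h import *
np.set_printoptions(precision=3,suppress=True)
P=un([[549,121],[560,380],[321,228],[506,215]],(165,145),5.5)
p,r=fit(PC[[1,2,4,5]],24.2,P,.06);print(p,rel(D,p));print(r)
pins=np.array([[20,50,27],[20,-50,27.]])
```

```text
[621.444   6.914   0.064] [np.float64(-17.11492879509877), np.float64(-1.0027291276251804), np.float64(-0.021688811728650184)]
[[-0.37  -0.135]
 [ 0.075  0.068]
 [ 0.225 -0.277]
 [ 0.073  0.346]]
```

Emit:
step_arm:
  rows: [0.05, 0, 0, 0, 0, 0, 1, 0.1, 0, 0, 0, 0, 0, 1, 0.1, 0, -0.25, 0, 0, 0, 1, 0.1, 0, -0.475, 0, 0, 0, 1, 0.1, 0, -0.475, 0, 0, 0, 1]

```text
time: 5.5
position: [613.7, 113.3, 138.5]
eef_rot: [0.675, 0.737, 0.004, 0.005]
contact_force: [0.8, 0.3, -0.1]
width: 87.4
grasp_force: 0.0
```

Emit:
step_arm:
  rows: [-0.53, -0.525, 0, 0, 0, 0.25, 1, -0.53, -0.525, 0, 0, 0, 0.25, 1, -0.53, -0.525, 0, 0, 0, 0.25, 1, -0.53, -0.525, 0, 0, 0, 0.25, 1, -0.53, -0.525, 0, 0, 0, 0.25, 1, -0.53, -0.525, 0, 0, 0, 0.25, 1, -0.53, -0.525, 0, 0, 0, 0.25, 1, -0.53, -0.525, 0, 0, 0, 0.25, 1, -0.53, -0.525, 0, 0, 0, 0.25, 1, -0.53, -0.525, 0, 0, 0, 0.25, 1, -0.53, -0.525, 0, 0, 0, 0.25, 1, -0.53, -0.525, 0, 0, 0, 0.25, 1]

```text
time: 6.7
position: [513.2, -2.0, 130.1]
eef_rot: [0.999, 0.043, -0.0, 0.0]
contact_force: [-0.6, 0.7, -0.7]
width: 86.8
grasp_force: 0.0
```

Run:
```python
from h import *
import cv2
st()
im=eyes.snapshot("top");cv2.imwrite("pics/top4.png",im[:,:,::-1])
cv2.imwrite("pics/tc4.png",cv2.resize(im[145:245,165:310],None,fx=5.5,fy=5.5,interpolation=cv2.INTER_CUBIC)[:,:,::-1])
```

```text
t 6.7 cur [513.19  -2.   130.15 -85.03] F [-0.6  0.7 -0.7] dockframe [-125.734   -0.608   -1.57 ]
```

View pics/tc4.png

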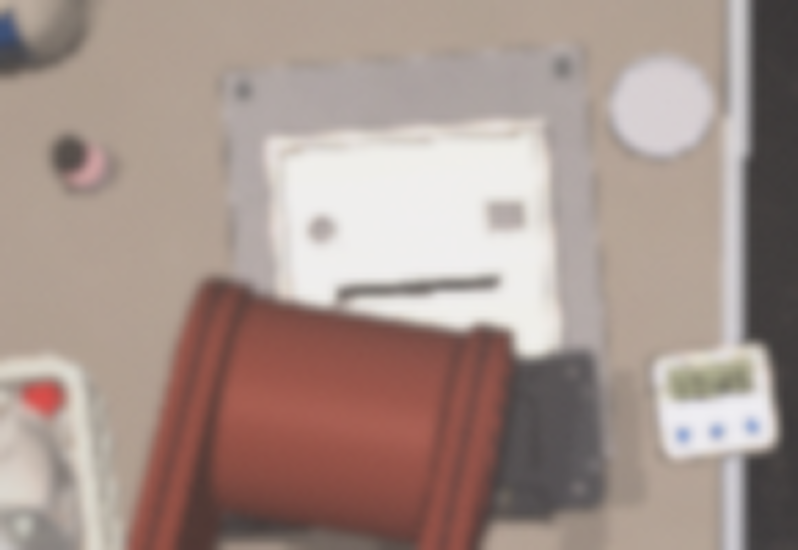

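Run:
```python
from h import *
np.set_printoptions(precision=3,suppress=True)
P=un([[264,137],[549,121],[560,380],[321,229],[506,215]],(165,145),5.5)
p,r=fit(PC[[0,1,2,4,5]],24.2,P,.06);print(p,rel(D,p));print(r)
o=(165,145)
c=[*robot.sense()["position"],-85.03]
for xd in(-120,-105): print(plan(c,[*dw(xd,-1),33,-85.08]))
```

```text
[620.986   7.226   0.071] [np.float64(-17.544137777469757), np.float64(-0.6527948446387626), np.float64(-0.01434043985862539)]
[[ 0.537 -0.058]
 [-0.658 -0.158]
 [ 0.134  0.025]
 [ 0.076 -0.183]
 [-0.088  0.378]]
[0.029 0.002 0.486 0.    0.    0.   ]
[0.103 0.002 0.486 0.    0.    0.   ]
```

Emit:
step_arm:
  rows: [0, 0, 0.25, 0, 0, 0, 1, 0, 0, 0.4, 0, 0, 0, 1, 0, 0, 0.485, 0, 0, 0, 1, 0, 0, 0.485, 0, 0, 0, 1]

```text
time: 7.15
position: [511.0, -1.9, 30.7]
eef_rot: [0.999, 0.044, -0.003, -0.0]
contact_force: [-0.9, 0.9, 0.7]
width: 86.5
grasp_force: 0.0
```

Emit:
step_arm:
  rows: [0.03, 0, 0, 0, 0, 0, 1, 0.06, 0, 0, 0, 0, 0, 1, 0.09, 0, 0, 0, 0, 0, 1, 0.11, 0, 0, 0, 0, 0, 1, 0.12, 0, 0, 0, 0, 0, 1, 0.13, 0, 0, 0, 0, 0, 1]

```text
time: 7.75
position: [538.6, -0.1, 33.6]
eef_rot: [0.999, 0.044, -0.001, 0.0]
contact_force: [-7.9, -2.2, 4.5]
width: 86.9
grasp_force: 3.7
```

Emit:
step_arm:
  rows: [0.006, 0, 0, 0, 0, 0, 1, 0.012, 0, 0, 0, 0, 0, 1, 0.018, 0, 0, 0, 0, 0, 1, 0.024, 0, 0, 0, 0, 0, 1]

```text
time: 8.15
position: [541.4, 0.3, 33.1]
eef_rot: [0.999, 0.044, -0.003, -0.0]
contact_force: [-10.7, -1.4, 8.3]
width: 87.0
grasp_force: 5.0
```

Emit:
step_arm:
  rows: [0.006, 0, 0, 0, 0, 0, 1, 0.012, 0, 0, 0, 0, 0, 1, 0.018, 0, 0, 0, 0, 0, 1]

```text
time: 8.45
position: [544.9, 0.7, 33.1]
eef_rot: [0.999, 0.044, -0.003, -0.0]
contact_force: [-8.6, -1.2, 8.3]
width: 86.9
grasp_force: 5.0
```

```bash
python3 -c "
from h import *
st()"
```

```text
t 8.45 cur [544.95   0.69  33.1  -85.  ] F [-8.6 -1.2  8.3] dockframe [-93.862  -0.652  -1.569]
```

Emit:
step_arm:
  rows: [0.006, 0, 0, 0, 0, 0, 1, 0.012, 0, 0, 0, 0, 0, 1, 0.018, 0, 0, 0, 0, 0, 1, 0.024, 0, 0, 0, 0, 0, 1, 0.03, 0, 0, 0, 0, 0, 1]

```text
time: 8.95
position: [550.9, 1.3, 33.1]
eef_rot: [0.999, 0.044, -0.003, -0.0]
contact_force: [-9.9, -1.7, 7.9]
width: 86.7
grasp_force: 4.9
```

Emit:
step_arm:
  rows: [0.005, 0, 0, 0, 0, 0, 1, 0.01, 0, 0, 0, 0, 0, 1, 0.015, 0, 0, 0, 0, 0, 1]

```text
time: 9.25
position: [555.9, 1.5, 33.3]
eef_rot: [0.999, 0.044, -0.001, -0.0]
contact_force: [-5.6, -0.8, 5.0]
width: 87.1
grasp_force: 3.2
```

Run:
```python
from h import *
import cv2
st()
ims=[eyes.snapshot(n) for n in("top","side")]
a=cv2.resize(ims[0][155:240,200:280],(400,425),interpolation=2);b=cv2.resize(ims[1][165:235,230:310],(400,350),interpolation=2)
o=np.zeros((425,800,3),np.uint8);o[:,:400]=a;o[:350,400:]=b
cv2.imwrite("pics/c5.png",o[:,:,::-1])
```

```text
t 9.25 cur [555.9    1.5   33.34 -85.01] F [-5.6 -0.8  5. ] dockframe [-82.877  -0.777  -1.57 ]
```

View pics/c5.png

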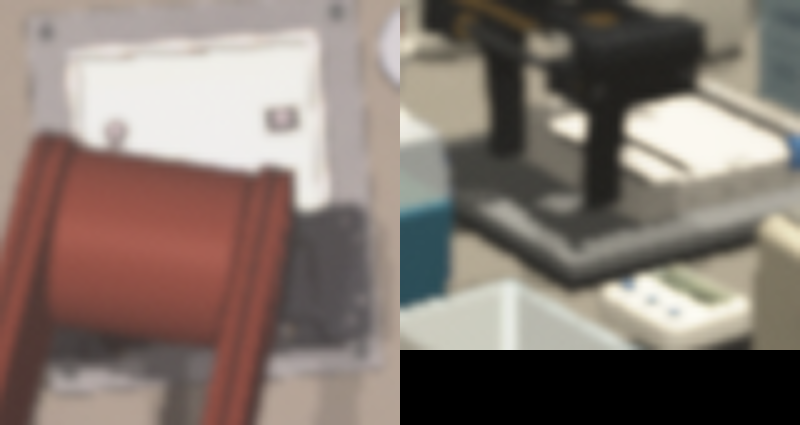

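Emit:
step_arm:
  rows: [0.004, 0, 0, 0, 0, 0, 1, 0.008, 0, 0, 0, 0, 0, 1]

```text
time: 9.55
position: [556.0, 1.5, 33.3]
eef_rot: [0.999, 0.044, -0.003, -0.0]
contact_force: [-10.2, -1.1, 7.4]
width: 87.2
grasp_force: 4.9
```

Emit:
step_arm:
  rows: [0.004, 0, 0, 0, 0, 0, 1, 0.004, 0, 0, 0, 0, 0, 1]

```text
time: 9.75
position: [557.4, 1.7, 33.3]
eef_rot: [0.999, 0.044, -0.002, -0.0]
contact_force: [-8.7, -1.4, 7.3]
width: 87.1
grasp_force: 4.4
```

Emit:
step_arm:
  rows: [0.004, 0, 0, 0, 0, 0, 1, 0.004, 0, 0, 0, 0, 0, 1]

```text
time: 9.95
position: [558.1, 1.7, 33.3]
eef_rot: [0.999, 0.044, -0.002, -0.0]
contact_force: [-9.0, -0.4, 6.0]
width: 87.2
grasp_force: 4.4
```

Emit:
step_arm:
  rows: [0.004, 0, 0, 0, 0, 0, 1, 0.004, 0, 0, 0, 0, 0, 1]

```text
time: 10.15
position: [558.9, 1.8, 33.3]
eef_rot: [0.999, 0.044, -0.002, -0.0]
contact_force: [-8.2, -1.4, 7.2]
width: 86.8
grasp_force: 4.4
```

Run:
```python
from h import *
import cv2
st()
ims=[eyes.snapshot(n) for n in("top","side")]
a=cv2.resize(ims[0][155:240,200:280],(400,425),interpolation=2);b=cv2.resize(ims[1][165:235,260:340],(400,350),interpolation=2)
o=np.zeros((425,800,3),np.uint8);o[:,:400]=a;o[:350,400:]=b
cv2.imwrite("pics/c6.png",o[:,:,::-1])
```

```text
t 10.15 cur [558.94   1.8   33.27 -85.  ] F [-8.2 -1.4  7.2] dockframe [-79.832  -0.744  -1.569]
```

View pics/c6.png

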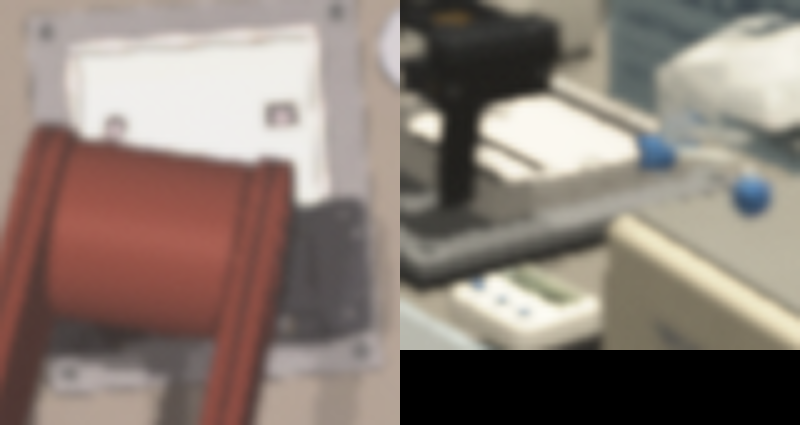

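Run:
```python
from h import *
np.set_printoptions(precision=2,suppress=True)
o=(200,155)
def back(px): return (px-np.array(o)+.5)*5-.5
P=un([[68,45],[318,28],[116,126],[281,114]],o,5)
for lean in(.06,.0):
    p,r=fit(PC[[0,1,4,5]],20+70*lean,P,lean);print(lean,p,rel(D,p),r.ravel())
print("pintop",back(proj("top",T(D,0,[[20,50,27],[20,-50,27.]]))))
print("pred seated rim/holes",back(proj("top",T(D,20,PC))).tolist())
print("dockfit check",back(proj("top",T(D,0,DC))))
```

```text
0.06 [639.67   8.29   0.08] [np.float64(1.15796214446947), np.float64(-1.1932736907573138), np.float64(-0.00729826296924177)] [-0.45 -0.24  0.11 -0.2  -0.04  0.13  0.39  0.31]
0.0 [639.67   8.8    0.08] [np.float64(1.2045936301566735), np.float64(-0.6829131531238075), np.float64(-0.006664733779408044)] [-0.27 -0.26 -0.   -0.23 -0.02  0.16  0.29  0.33]
pintop [[115.34 130.07]
 [281.48 117.83]]
pred seated rim/holes [[64.88472326704124, 46.697213601412926], [316.14286774177526, 28.15799422138025], [332.9535711688798, 262.1656597664977], [80.25654443705233, 280.732237996019], [114.73441087731769, 129.4410494668625], [281.2182394328222, 117.17602919453097]]
dockfit check [[ 26.11  14.66]
 [355.84  -9.68]
 [383.49 369.71]
 [ 50.69 394.11]]
```

Run:
```python
from h import *
import cv2
np.set_printoptions(precision=1,suppress=True,linewidth=200)
im=eyes.snapshot("side").astype(float).mean(2); im0=cv2.imread("pics/side0.png").astype(float).mean(2)
def prof(im,p,lean,xs):
  for x in xs:
    t,b=proj("side",T(p,20+70*lean,[[x,-75,22],[x,-75,0]],lean))
    s=proj("side",T(p,20,[[x,-75,22],[x,-75,0]],0))
    c=int(round(b[0])); print("x",x,"col",c,"lean rows",t[1],b[1],"flat rows",s[:,1]); 
    r=int(t[1])-5; print(r,im[r:r+24,c])
print("start");prof(im0,[616.1,18.8,.03],.06,[0,60])
print("now");prof(im,[639.7,8.5,.08],.06,[0,30,60])
```

```text
start
x 0 col 289 lean rows 195.9887338887033 203.1134581008927 flat rows [197.3 204.5]
190 [245.  245.  245.  243.  236.7 222.3 211.  186.  155.  139.7 135.7 135.3 130.  117.  117.7 144.3 163.3 168.7 168.7 168.  160.3 134.7 105.3  84. ]
x 60 col 306 lean rows 191.34581312256606 198.35306594071184 flat rows [193.8 200.8]
186 [135.7 154.3 167.  186.3 207.7 208.  179.7 146.  125.3 119.7 119.  124.3 132.  131.3 128.  140.3 157.7 164.3 167.3 166.7 160.7 158.3 178.3 203.7]
now
x 0 col 299 lean rows 195.59300311169315 202.68711538003745 flat rows [196.9 204.1]
190 [235.  242.7 244.7 245.  245.  241.7 231.  216.3 186.7 155.  138.7 133.  133.7 137.3 144.7 157.3 164.7 163.  147.7 119.3  92.3  74.7  61.   64. ]
x 30 col 307 lean rows 193.10220373983353 200.13281228350786 flat rows [195.  202.1]
188 [196.3 185.3 148.3 128.  138.  149.7 164.  174.7 157.3 127.3 117.3 121.3 128.  134.3 144.7 157.  165.7 167.  161.7 155.  160.7 188.  211.7 217.7]
x 60 col 315 lean rows 190.66690528828664 197.63506552798728 flat rows [193.1 200.1]
185 [155.7 156.3 158.3 159.  158.  157.3 155.  151.3 151.3 157.  154.3 138.3 125.7 127.  134.  142.7 155.7 164.  164.7 162.3 167.  170.7 173.  173.3]
```

Emit:
step_arm:
  rows: [-0.05, 0, 0, 0, 0, 0, 1, -0.15, 0, 0, 0, 0, 0, 1, -0.15, 0, -0.25, 0, 0, 0, 1, -0.15, 0, -0.5, 0, 0, 0, 1, -0.15, 0, -0.75, 0, 0, 0, 1, -0.4, 0, -0.9, 0, 0, 0, 1, -0.6, 0, -0.9, 0, 0, 0, 1, -0.6, 0, -0.9, 0, 0, 0, 1, -0.6, 0, -0.9, 0, 0, 0, 1]

```text
time: 11.2
position: [441.0, -8.7, 214.1]
eef_rot: [0.999, 0.043, 0.002, 0.0]
contact_force: [1.0, 0.3, -0.3]
width: 87.2
grasp_force: 0.0
```

Run:
```python
from h import *
import cv2
from scipy.optimize import minimize
np.set_printoptions(precision=2,suppress=True,linewidth=200)
st()
# gradient edge location of the rim's right outer top edge in the side view, start vs now; same estimator
im=eyes.snapshot("side").astype(float).mean(2); im0=cv2.imread("pics/side0.png").astype(float).mean(2)
def edge(im,p,lean,xs):
  out=[]
  for x in xs:
    t=proj("side",T(p,20+70*lean,[[x,-75,22]],lean))[0]; c=int(round(t[0])); r=int(round(t[1]))
    g=np.diff(im[r-3:r+8,c]); k=g.argmin(); a,b,d=-g[max(k-1,0)],-g[k],-g[min(k+1,len(g)-1)]
    out.append(r-3+k+.5+.5*(a-d)/(a-2*b+d+1e-9)-t[1])
  return np.array(out)
xs=np.arange(-60,66,10)
print("start, lean .06",edge(im0,[616.1,18.8,.03],.06,xs))
for l in(.06,0): print("now",l,edge(im,[639.7,8.6,.08],l,xs))
top=eyes.snapshot("top"); cv2.imwrite("pics/top9.png",top[:,:,::-1]);t0=cv2.imread("pics/top0.png")[:,:,::-1]
d=np.abs(top.astype(int)-t0).max(2)>60
for n,(r0,r1,c0,c1) in dict(vial=(165,182,170,192),dish=(153,176,274,298),timer=(205,232,282,308),tipbox=(258,302,236,294),rack=(205,275,105,187)).items(): print(n,d[r0:r1,c0:c1].sum())
```

```text
t 11.2 cur [440.95  -8.65 214.14 -85.05] F [ 1.   0.3 -0.3] dockframe [-198.28   -1.04   -1.57]
start, lean .06 [0.86 1.13 1.28 1.01 0.97 1.01 1.29 1.06 1.03 1.26 1.49 1.52 0.95]
now 0.06 [ 1.52  1.6  -2.99  2.11  2.15  2.1   2.57  2.61  2.87  3.28 -1.59  3.41  5.05]
now 0 [ 1.06  1.2   1.17  1.01  1.26  1.01  1.29  1.13  0.99  1.43 -3.31  1.41  2.63]
vial 0
dish 0
timer 0
tipbox 872
rack 5
```

```bash
python3 -c "
from rig import robot
print(robot.close_job())"
```

```text
the job is handed in; nothing more can be done
None
```

The plate was nudged over the two pins and measured flat on the base in the side view; the hand is clear, no bystander was seen to move (the arm hid the tip box in the last picture), and the job was handed in at about 11 s.

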